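# Dress a row of tumblers with a straightedge and guard them

## Robot

A 6-joint arm with a two-finger parallel gripper is mounted at the origin on the work surface. World frame = base frame: x ahead of the robot, y to its left, z up, the work surface at z = 0. Lengths are in m, angles in degrees, forces in N, time in s.
With the tool pointing down it reaches from about 0.4 to 0.825 m from the base axis. Payload 7 kg.
Tool frame: the origin (TCP) lies at the very end of the fingers, on their centre line; the grasp point (between the pads) lies 19 mm behind it; z points along the fingers, y is the line along which they close (so a half turn about z gives the same grasp; the last joint's range is limited). The gripper opens to 88 mm and grips with 3 to 60 N. Pads are 19 mm wide; open, the fingers measure 130 mm over their backs; the gripper's body (78 mm by 193 mm) begins 47 mm behind the grasp point.
Start: joints at [81.71, 20.546, 0.682, 0, -70.136, -16.507], TCP at [0.283, 0.613, 0.227] pointing down, gripper open.
Joint ranges: [-176.03, 176.03], [-82.01, 121.73], [-58.28, 71.71], [-173.87, 95.51], [-174.79, -0.11], [-173.66, 173.66]. Speed limits (degrees/s): [136.94, 136.94, 172.46, 180, 180, 180].

## Interface

Orientations are given as [roll, pitch, yaw] about the fixed x, y, z axes, in that order (R = Rz(yaw) Ry(pitch) Rx(roll)).
In Python, from plant import get_state, imaging, r, finder gives the robot as it stands.
- The arm moves only by the shell command python3 -m handwheel 'ROWS' [FORCE]. ROWS is JSON, a list of rows, each a list of 5 numbers: the closure, from 0 (fully open) to 1 (shut), then the shift along the world's x, y, z in cm, then the turn about the world's z in degrees. A call has 1 to 8 rows; each row is the pose to reach, as a shift and turn from the pose commanded when the call began; what a row does not reach only later rows make up. A row lasts 1/8 s, in which the tool goes at most 62.5 mm and 10.7 degrees, less where a joint would pass 70% of its speed; a pose out of reach is approached as far as the arm can. A call with a gripper value outside its range is refused whole. The fingers move at their own pace and stop on an object; FORCE is the grip in N (left out, the last holds). Time passes only in rows, so rows that repeat a pose let the fingers close. It gives the time, the measured TCP pose, the force, the opening and the grip force at its end, in the units of the state.
- get_state(): the state, without advancing time (a new reading comes with each control period).
- imaging.capture(name): name is "scene" or "top"; returns (picture, depth): 384x512x3 uint8, red, green, blue; 384x512 float32, m along the optical axis (not along the pixel's ray), 0 where there is no reading.
- imaging.get_calibration(name): a dict with "fx", "fy", "cx", "cy" (pixels), "rvec" (rotation vector, rad) and "tvec" (3), from world to camera coordinates, as OpenCV has them. Camera axes: x right, y down, z forward; pixel columns grow to the right and rows downward; lengths in m; the calibration is good to about 2 mm. A picture is of the moment at which its call begins. get_calibration takes no time and is no camera call.
- r.close_job(): hands the job in; it is judged then, once.
Trained networks look in the newest picture that a camera, given by its name, has taken for a name from the list of things; names that differ only in an ending like _2 or _b are one class to them, and where a whole thing is asked for, a point or a joint stands for the part that bears it (a point fixed in the world has none). Each returns a list of dicts, best first, with "p" (0 to 1); they miss things now and then, are a little off and sometimes report something else, mostly with a low value. They report only what shows in the picture. A call takes as long as a camera call. They do not tell look-alikes from the thing itself.
- finder.cut_out(camera, query): "region" (384x512 bool, what is visible of it) and "pixel" ([column, row] in pixels, amid what is visible of it).
The state is a dict: "time_s": time; "joints": joint angles; "qd": joint speeds; "joint_torque": joint torques, N m; "tcp_pos": TCP position; "eef_rot": TCP orientation; "contact_force": force on the tool from outside, world axes, zero at the start; "moment": the same for the moment, N m; "gripper_width": finger opening in m; "gripper_force": force on a finger pad.
Only numpy, scipy, OpenCV 4.12 (cv2) and the standard library are available. Lean on these libraries where they do the work, as an engineer would, in place of code of your own. Each camera call takes 0.05 s, during which the arm holds its last target. There are 200 camera calls.

## Task

The four green tumblers on the low oak shelf board stand in a ragged row: take the dark wooden straightedge from its cork mat by its black grip and, touching the tumblers with nothing but the straightedge, push them away from you into one straight row, all standing with their front rims above the brass line let into the board. Then lay the straightedge back flat along its mat and let it go, and last swing the brass wire bail over the row, from its backward lean to the front, until it rests right down on its stops. Keep the tumblers upright and on the board, and leave everything else where it is.

Things in the scene. Friction and masses are not known exactly. Their poses are not given: they have to be found in the camera images.
- board: Fixed oak board, 18 mm thick, x -115 to +135, y +-225 mm. Origin on the worktop; x away from the robot, y along the row; may be turned a little. Flush brass line, 6 mm wide, along y at x = -34: a tumbler with its front over it is centred at x = 0. Dark pivot posts at (35, +-208), 24 by 10, 32 mm above the board; stop pins 10 mm wide, 52 mm high at (-64, +-199) under the closed bail's ends.
- tumbler0: Green glass tumbler, straight round wall, 68 mm diameter, 70 mm high, 0.22 kg, loose on the board, one of four about 80 mm apart along the board's y (number 0 at -y, 3 at +y), each starting nearer the robot than its place by 14 to 60 mm. Origin at the centre of its underside, z up.
- tumbler1: Green glass tumbler, straight round wall, 68 mm diameter, 70 mm high, 0.22 kg, loose on the board, one of four about 80 mm apart along the board's y (number 0 at -y, 3 at +y), each starting nearer the robot than its place by 14 to 60 mm. Origin at the centre of its underside, z up.
- tumbler2: Green glass tumbler, straight round wall, 68 mm diameter, 70 mm high, 0.22 kg, loose on the board, one of four about 80 mm apart along the board's y (number 0 at -y, 3 at +y), each starting nearer the robot than its place by 14 to 60 mm. Origin at the centre of its underside, z up.
- tumbler3: Green glass tumbler, straight round wall, 68 mm diameter, 70 mm high, 0.22 kg, loose on the board, one of four about 80 mm apart along the board's y (number 0 at -y, 3 at +y), each starting nearer the robot than its place by 14 to 60 mm. Origin at the centre of its underside, z up.
- straightedge: Loose, 0.28 kg: dark wooden blade 60 (its x) by 360 (y) by 16 mm thick, bright metal strip along its pushing edge at x = +30 mm; black upright grip block on top, 22 (x) by 110 mm (y), centred at x = -15, y = 0, from z = 16 to 60 mm. Origin: centre of the underside, z up. Starts flat on the mat, its y roughly along the mat's x.
- mat: Fixed thin cork mat, 420 mm (its x) by 110 mm (its y), 4 mm thick, at the left or the right of the board. Origin under its centre on the worktop; x runs away from the robot.
- bail (a joint): Angle of the brass wire bail, rad. 0 = closed, on its stops in front of the row, arms rising 20 degrees towards the robot; grows swinging up and back: 1.22 = upright, 1.83 = limit, 35 degrees behind upright. Starts leaning back. Light friction holds it within some 25 degrees of upright; beyond that it falls by itself. Takes under 3 N at the crossbar.
- bail_bar (a point): Middle of the bail's crossbar: a round brass wire, 8 mm thick and 398 mm long, along the board's y; it moves on a circle of 105 mm radius round the pivot axis. Clear of tumblers that stand on the line.
- bail_pivot (a point): Middle of the bail's pivot axis, which runs along the board's y, 35 mm behind the tumblers' line of centres and 38 mm above the worktop.
- ramekin0: Terracotta ramekin, 56 mm across and 34 mm high, standing on the board behind the row; leave it. Origin at the centre of its underside.
- ramekin1: White ramekin, 56 mm across and 34 mm high, standing on the board behind the row; leave it. Origin at the centre of its underside.
- mug: Black mug, 84 mm across and 85 mm high, on a white wooden tray on the side of the board opposite to the cork mat; leave it. Origin at the centre of its underside.
- spice: Spice jar with a green cap, 48 mm across and 100 mm high, on the tray with the mug; leave it. Origin at the centre of its underside.
- tin: Tin, 72 mm across and 110 mm high, on the tray with the mug; leave it. Origin at the centre of its underside.
There are look-alikes about, which are no part of the job. What is shaped like the tumbler0 but orange, pink or purple is not meant.

How it is judged (in metres and radians):
On the way, in this order (a step that is already met when the one before it is completed fails the run):
1. the straightedge is picked up off its mat (height (world z) of straightedge above 0.02 m and contact force between the fingers and straightedge above 1 N), for 0.2 s.
2. all four tumblers stand upright in a straight row on the brass line (x of tumbler0 in the frame of board between -0.006 and 0.006 m and y of tumbler0 in the frame of board between -0.185 and 0.185 m and angle between each of tumbler0, tumbler1, tumbler2, tumbler3's own z axis and vertical below 0.08 rad and x of tumbler1 in the frame of board between -0.006 and 0.006 m and y of tumbler1 in the frame of board between -0.185 and 0.185 m and x of tumbler2 in the frame of board between -0.006 and 0.006 m and y of tumbler2 in the frame of board between -0.185 and 0.185 m and x of tumbler3 in the frame of board between -0.006 and 0.006 m and y of tumbler3 in the frame of board between -0.185 and 0.185 m), for 0.2 s.
3. the straightedge lies flat along its cork mat, released (all of step 2 and x of straightedge in the frame of mat between -0.035 and 0.035 m and y of straightedge in the frame of mat between -0.03 and 0.03 m and angle between the y axis of straightedge and the x axis of mat, either way round below 0.2 rad and angle between straightedge's own z axis and vertical below 0.06 rad and z of straightedge in the frame of mat below 0.01 m and contact force between the fingers and straightedge below 0.1 N and linear speed of straightedge below 0.02 m/s), for 0.2 s.
4. the bail has been swung over to the front and rests on its stops (value of joint bail below 0.08 rad and velocity of joint bail between -0.1 and 0.1 rad/s), for 0.2 s.
At the end, for the whole second after the job is handed in: Tumblers still, upright, centres within 6 mm of the board's x = 0 (fronts on the brass line), within 185 mm of its middle along y; straightedge flat, released, on its mat (35 mm along, 30 mm across, 0.2 rad); bail closed (under 0.08 rad) and still (all of step 3 and all of step 4 and linear speed of each of tumbler0, tumbler1, tumbler2, tumbler3 below 0.02 m/s); the robot touches nothing.
It fails at once if a tumbler tips (over 0.5 rad) (angle between any of tumbler0, tumbler1, tumbler2, tumbler3's own z axis and vertical above 0.5 rad).
It fails at once if the gripper or arm touches a tumbler (contact force between any of the fingers, the arm and tumbler0 above 0.5 N or contact force between any of the fingers, the arm and tumbler1 above 0.5 N or contact force between any of the fingers, the arm and tumbler2 above 0.5 N or contact force between any of the fingers, the arm and tumbler3 above 0.5 N).
It fails at once if a bystander is moved more than 25 mm or tipped (distance of any of ramekin0, ramekin1, mug, spice, tin from where it was at the start of the episode above 0.025 m or angle between any of ramekin0, ramekin1, mug, spice, tin's own z axis and vertical above 0.4 rad).
It also fails if it takes over 72 s, if anything falls off the work surface, if the arm or the gripper's body presses on something with over 40 N, if the wrist force passes 120 N, or if a joint passes its speed limit or range.

## Working session

There is one attempt and no reset: what is moved stays moved. The work goes in short steps, Python scripts to look and compute and a shell command to move; the robot and the scene stay as the last step left them, time stands still between calls to the robot, and variables do not carry over. Pictures are saved under pics/ and viewed, at most 11 in all, crops included, and the job is handed in when it is done.

```bash
mkdir -p pics
cat > h.py <<'E'
import numpy as np, cv2
from plant import get_state, imaging, r, finder
def cal(n):
    c=imaging.get_calibration(n); R=cv2.Rodrigues(np.array(c["rvec"],float))[0]; return c,R,np.array(c["tvec"],float).ravel()
def world(n,d,mask=None):
    c,R,t=cal(n); v,u=np.nonzero((d>0) if mask is None else (mask&(d>0))); z=d[v,u]
    P=np.stack([(u-c["cx"])/c["fx"]*z,(v-c["cy"])/c["fy"]*z,z],1)
    return (P-t)@R
def proj(n,p):
    c,R,t=cal(n); q=R@np.array(p)+t; return c["fx"]*q[0]/q[2]+c["cx"],c["fy"]*q[1]/q[2]+c["cy"]
def save(n,im,crop=None,k=1):
    if crop: im=im[crop[1]:crop[3],crop[0]:crop[2]]
    cv2.imwrite("pics/"+n,cv2.resize(im[:,:,::-1],None,fx=k,fy=k,interpolation=cv2.INTER_CUBIC))
E
python3 - <<'E'
from h import *
ims=[]
for n in("top","scene"):
    p,d=imaging.capture(n); np.savez(n+"0.npz",p=p,d=d); save(n+"0.png",p,k=1.5)
    c,R,t=cal(n); print(n,-R.T@t,R[2])
    for q in(["straightedge","mat","board","tumbler0","bail"] if n=="top" else["tumbler0"]):
        for o in finder.cut_out(n,q):
            w=world(n,d,o["region"]); print(q,round(o["p"],2),np.round(o["pixel"]),o["region"].sum(),np.round(np.median(w,0),3),np.round(np.percentile(w,2,0),3),np.round(np.percentile(w,98,0),3))
print(get_state())
E
```

```text
top [ 4.53657696e-01 -8.80342416e-04  1.05862480e+00] [ 9.62072512e-02  8.75756092e-04 -9.95360938e-01]
straightedge 0.71 [393. 178.] 3100 [ 0.577 -0.383  0.018] [ 0.412 -0.413  0.004] [ 0.754 -0.353  0.063]
mat 0.91 [382. 190.] 2312 [ 0.542 -0.348  0.002] [ 0.375 -0.441 -0.002] [ 0.786 -0.318  0.006]
board 0.89 [259. 163.] 10953 [0.633 0.003 0.017] [ 0.496 -0.211  0.013] [0.738 0.219 0.127]
tumbler0 0.92 [300. 183.] 568 [ 0.567 -0.118  0.03 ] [ 0.532 -0.145  0.023] [ 0.595 -0.082  0.089]
tumbler0 0.73 [213. 184.] 587 [0.57  0.13  0.031] [0.535 0.095 0.021] [0.6   0.158 0.089]
tumbler0 0.72 [261. 164.] 10670 [0.634 0.001 0.017] [ 0.497 -0.211  0.013] [0.737 0.219 0.126]
tumbler0 0.7 [270. 179.] 547 [ 0.584 -0.033  0.029] [ 0.547 -0.062  0.023] [ 0.611 -0.003  0.089]
tumbler0 0.68 [350. 236.] 646 [ 0.407 -0.247  0.022] [ 0.376 -0.273 -0.001] [ 0.439 -0.21   0.07 ]
tumbler0 0.67 [297. 257.] 548 [ 0.356 -0.099  0.011] [ 0.33  -0.127  0.005] [ 0.39  -0.065  0.071]
tumbler0 0.6 [245. 174.] 545 [0.592 0.044 0.03 ] [0.554 0.013 0.024] [0.617 0.073 0.089]
tumbler0 0.56 [264. 263.] 537 [0.337
[... 886 characters left out ...]
.004  0.091]
{'time_s': 0.4, 'joints': array([ 8.17099473e+01,  2.05524981e+01,  6.75964112e-01, -3.25332346e-03,
       -7.01336577e+01, -1.65076588e+01]), 'qd': array([-0.05312506, -0.07503381,  0.10664515,  0.00306769,  0.11033213,
        0.02410261]), 'joint_torque': array([ 8.97292612e-04, -5.81670785e+01,  2.92924815e+01,  6.99346215e+00,
        1.08957992e-02, -6.95022322e-05]), 'tcp_pos': array([0.28307936, 0.61269877, 0.22643606]), 'eef_rot': array([ 1.79989359e+02,  3.74833204e-05, -2.47988174e+01]), 'contact_force': array([-0.07273168,  0.24029754, -0.57898685]), 'moment': array([-0.02602867, -0.02839693,  0.01366431]), 'gripper_force': 0.0, 'gripper_width': 0.08779073740116258}
```

View pics/top0.png

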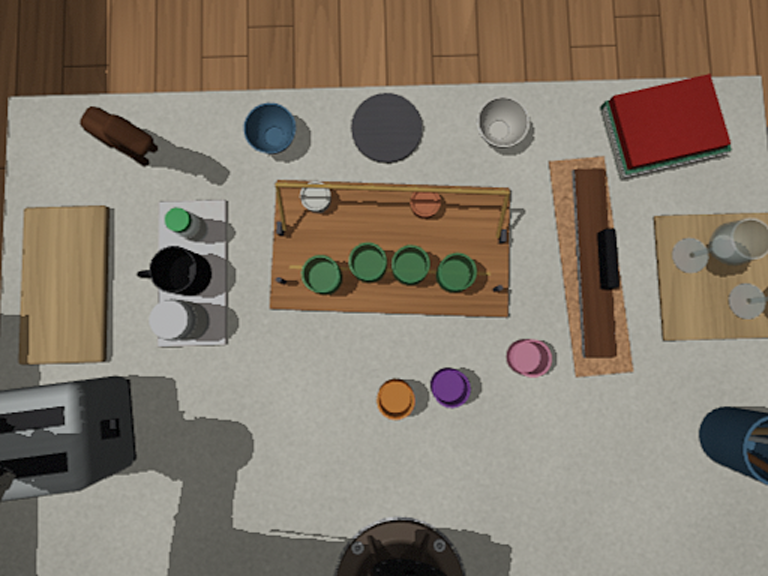

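View pics/scene0.png

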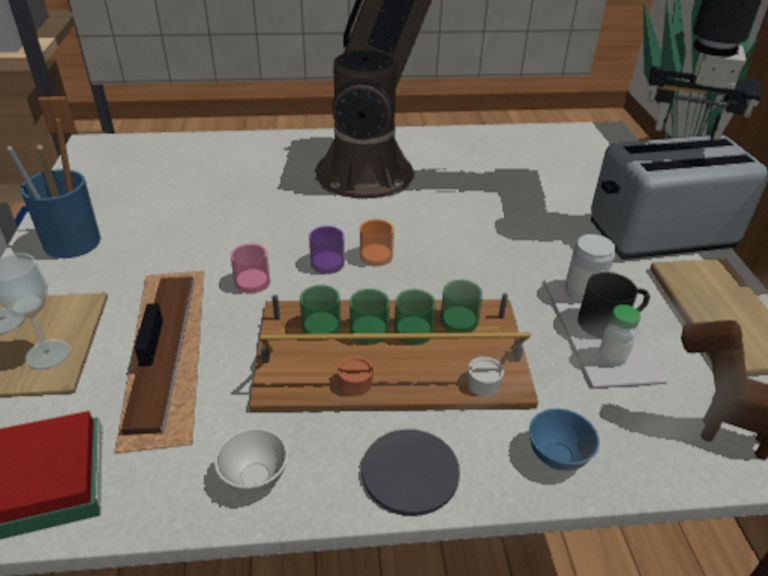

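Top view: the four green tumblers are at (457,272), (410,265), (368,262) and (322,274) in the ×1.5 picture. The straightedge is on the right-hand mat with its grip at (608,258), and the bail leans back. The orange, purple and pink cups at (396,398), (450,387) and (528,357) are off the board, so they are decoys. Next I'll measure precisely.

```bash
cat > rect.py <<'E'
from h import *
def rectify(p,n,z,x0,x1,y0,y1,k=2000):   # rows: x decreasing downward, cols: y decreasing rightward
    W=[(x0,y0),(x1,y0),(x1,y1),(x0,y1)]
    src=np.float32([proj(n,(x,y,z)) for x,y in W]); dst=np.float32([((y1-y)*k,(x1-x)*k) for x,y in W])
    return cv2.warpPerspective(p,cv2.getPerspectiveTransform(src,dst),(int((y1-y0)*k),int((x1-x0)*k)),flags=cv2.INTER_CUBIC)
E
python3 - <<'E'
from rect import *
a=np.load("top0.npz"); p,d=a["p"],a["d"]
c,R,t=cal("top"); 
W=np.zeros(d.shape+(3,)); W[d>0]=world("top",d)
def rect(m,name):
    q=W[m][:,:2].astype(np.float32); (cx,cy),(w,h),an=cv2.minAreaRect(q*1000); b=cv2.boxPoints(((cx,cy),(w,h),an))
    e=[b[1]-b[0],b[2]-b[1]]; L=max(e,key=lambda v:np.hypot(*v)); 
    print(name,m.sum(),"c",round(cx,1),round(cy,1),"size",round(w,1),round(h,1),"long axis deg from x",round((np.degrees(np.arctan2(L[1],L[0]))+90)%180-90,2))
z=W[...,2]; X=W[...,0]; Y=W[...,1]
cl=lambda m:cv2.morphologyEx(m.astype(np.uint8),cv2.MORPH_OPEN,np.ones((3,3)))>0
box=(Y<-.28)&(Y>-.47)&(X>.33)&(X<.83)
rect(cl(box&(z>.012)&(z<.03)),"blade")
rect(cl(box&(z>.05)&(z<.08)),"grip")
hsv=cv2.cvtColor(p,cv2.COLOR_RGB2HSV)
rect(cl(box&(z<.03)&(hsv[...,1]>70)&(z>-.01)),"mat")
b=(X>.45)&(X<.8)&(abs(Y)<.27)&(hsv[...,1]>70)&(z>.01)&(z<.024)
rect(cl(b),"board")
# tumbler circle from rim
for o in finder.cut_out("top","tumbler0"):
    q=world("top",d,o["region"]); q=q[(q[:,2]>.078)&(q[:,2]<.1)]
    if len(q)>30 and o["region"].sum()<2000: print("rim",np.round(cv2.minEnclosingCircle((q[:,:2]*1000).astype(np.float32)),1) if 0 else cv2.minEnclosingCircle((q[:,:2]*1000).astype(np.float32)))
save("rect.png",rectify(p,"top",.018,.46,.8,-.25,.25,1500))
q=W[(abs(Y)<.2)&(X>.66)&(z>.11)&(z<.15)]; print("bar",np.median(q,0),np.polyfit(q[:,1],q[:,0],1))
E
```

```text
blade 2564 c 614.0 -406.7 size 116.1 422.8 long axis deg from x -2.11
grip 588 c 680.2 -423.2 size 44.7 309.0 long axis deg from x -15.24
mat 4676 c 581.5 -381.6 size 420.4 112.5 long axis deg from x 3.73
board 9429 c 614.6 1.6 size 447.8 233.6 long axis deg from x 86.31
rim ((564.1442260742188, -114.61910247802734), 33.55919647216797)
rim ((566.9339599609375, 127.80473327636719), 33.82295608520508)
rim ((580.4121704101562, -32.76782989501953), 33.762821197509766)
rim ((587.2890625, 43.625823974609375), 33.69385528564453)
bar [0.70608259 0.00311233 0.1262572 ] [0.06242683 0.70563241]
```

View pics/rect.png

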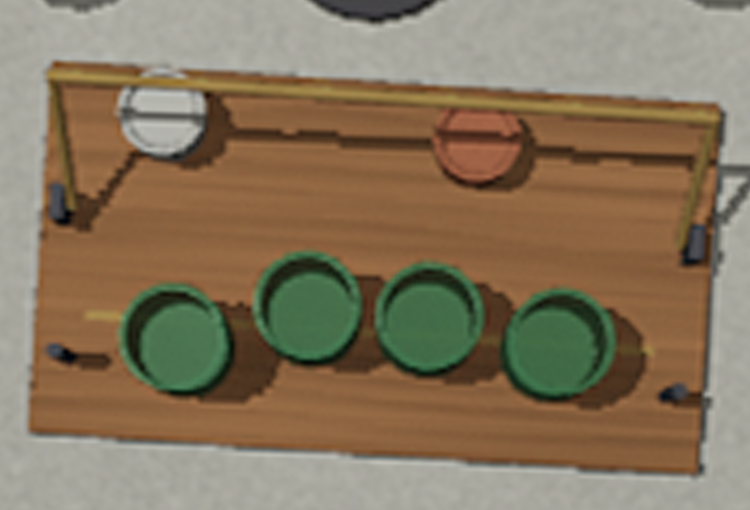

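Run:
```python
from rect import *
a=np.load("top0.npz"); p=a["p"]
def fit(z,f,name,lo):
    im=rectify(p,"top",z,.34,.82,-.46,-.3,2000); v=im.max(2); m=f(im).astype(np.uint8)
    m=cv2.morphologyEx(m,cv2.MORPH_OPEN,np.ones((7,7)))
    n,l,s,_=cv2.connectedComponentsWithStats(m); 
    for i in range(1,n):
        if s[i,4]<lo: continue
        k=np.argwhere(l==i)[:,::-1].astype(np.float32); q=np.stack([.82-k[:,1]/2000,-.3-k[:,0]/2000],1)*1000
        (cx,cy),(w,h),an=cv2.minAreaRect(q.astype(np.float32)); qc=q-q.mean(0); L=np.linalg.svd(qc.T@qc)[0][:,0]
        print(name,s[i,4]/4,"c",round(cx,1),round(cy,1),w,h,np.degrees(np.arctan2(L[1],L[0])))
    return im
fit(.064,lambda im:im.max(2)<45,"grip",1500)
fit(.02,lambda im:(im.max(2)<125)&(im.max(2)>20),"blade",20000)
im=rectify(p,"top",.02,.34,.82,-.46,-.3,2000)
print([im[480,c].tolist() for c in range(40,320,14)])
save("mat.png",im,k=.6)
```

```text
grip 3631.75 c 582.0 -391.0 111.99998474121094 34.000022888183594 179.34988
blade 22612.75 c 583.2 -387.8 80.5 361.5 179.70859
[[140, 127, 115], [158, 120, 88], [157, 120, 89], [165, 127, 93], [142, 108, 82], [86, 72, 64], [80, 50, 33], [83, 53, 36], [86, 54, 37], [82, 54, 36], [47, 29, 21], [10, 10, 13], [12, 14, 13], [25, 25, 27], [21, 22, 25], [32, 19, 15], [176, 176, 166], [173, 172, 163], [175, 174, 164], [172, 171, 162]]
```

View pics/mat.png

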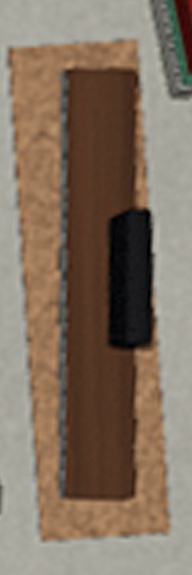

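```bash
python3 -m handwheel '[[0,15,-50,2,12],[0,15,-50,2,12],[0,15,-50,2,12],[0,15,-50,2,12],[0,15,-50,2,12],[0,15,-50,2,12],[0,15,-50,2,12],[0,15,-50,2,24.5]]' 40
python3 -m handwheel '[[0,15,-51,0,12.5],[0,15,-51,0,12.5],[0,15,-51,0,12.5],[0,15,-51,0,12.5],[0,15,-51,0,12.5],[0,15,-51,0,12.5],[0,15,-51,0,12.5],[0,15,-51,0,12.5]]'
python3 -c "
from h import *
s=get_state();print(s['time_s'],s['joints'],s['tcp_pos'],s['eef_rot'])"
```

```text
time_s: 1.45
tcp_pos: [0.4248, 0.1408, 0.246]
eef_rot: [-179.9, -0.1, -3.4]
contact_force: [0.9, 0.9, 0.2]
gripper_width: 0.0875
gripper_force: 0.0
time_s: 2.45
tcp_pos: [0.5632, -0.3292, 0.2455]
eef_rot: [180.0, -0.0, 8.9]
contact_force: [1.2, 2.2, 2.0]
gripper_width: 0.0875
gripper_force: 0.0
2.45 [-1.32099633e+01  1.78128846e+01 -8.04524405e-01  6.17454324e-04
 -7.13519135e+01  1.12120552e+02] [ 0.56324721 -0.32922887  0.24551765] [ 1.79987906e+02 -2.81991086e-02  8.91078867e+00]
```

```bash
python3 -m handwheel '[[0,0,0,0,0],[0,0,0,0,0],[0,0,0,0,0]]'
```

```text
time_s: 2.82
tcp_pos: [0.5628, -0.3261, 0.2458]
eef_rot: [180.0, -0.0, 9.0]
contact_force: [0.7, 0.7, -0.2]
gripper_width: 0.0876
gripper_force: 0.0
```

```bash
python3 -m handwheel '[[0,2,-7.1,-5,-9.3],[0,2,-7.1,-10,-9.3],[0,2,-7.1,-14,-9.3],[0,2,-7.1,-17,-9.3],[0,2,-7.1,-19,-9.3],[0,2,-7.1,-20.5,-9.3],[0,2,-7.1,-21.4,-9.3],[0,2,-7.1,-21.4,-9.3]]' 40
python3 -m handwheel '[[1,0,0,0,0],[1,0,0,0,0],[1,0,0,0,0],[1,0,0,0,0],[1,0,0,0,0],[1,0,0,0,0]]' 50
```

```text
time_s: 3.82
tcp_pos: [0.583, -0.3979, 0.0315]
eef_rot: [180.0, -0.0, -0.4]
contact_force: [-0.4, 0.1, -0.2]
gripper_width: 0.0877
gripper_force: 0.0
time_s: 4.58
tcp_pos: [0.5829, -0.398, 0.0313]
eef_rot: [-180.0, 0.0, -0.4]
contact_force: [-0.2, 0.4, -0.0]
gripper_width: 0.033
gripper_force: 0.0
```

```bash
python3 -m handwheel '[[1,0,0,0,0],[1,0,0,0,0],[1,0,0,0,0],[1,0,0,0,0]]' 50
python3 -m handwheel '[[1,0,0,1,0],[1,0,0,2,0],[1,0,0,4,0],[1,0,0,7,0],[1,0,0,10,0],[1,0,0,12,0],[1,0,0,12,0]]'
```

```text
time_s: 5.08
tcp_pos: [0.5829, -0.3981, 0.0314]
eef_rot: [180.0, -0.0, -0.4]
contact_force: [0.4, -2.2, -0.4]
gripper_width: 0.0217
gripper_force: 50.0
time_s: 5.95
tcp_pos: [0.5841, -0.3985, 0.1548]
eef_rot: [179.9, -0.3, -0.4]
contact_force: [0.1, -0.8, -2.1]
gripper_width: 0.0216
gripper_force: 50.0
```

```bash
python3 -m handwheel '[[1,-1,3,5,0],[1,-2,8,6,-6],[1,-4,13,6,-16],[1,-6,18,6,-26],[1,-8,23,6,-36],[1,-10,28,6,-46],[1,-12,33,6,-56],[1,-12.7,38,6,-66]]'
python3 -m handwheel '[[1,0,1.5,0,-10],[1,0,2.9,0,-20],[1,0,2.9,0,-27.3],[1,0,2.9,0,-27.3],[1,0,2.9,0,-27.3],[1,0,2.9,0,-27.3]]'
python3 - <<'E'
from rect import *
p,d=imaging.capture("top"); s=get_state(); print(s["tcp_pos"],s["eef_rot"],s["joints"])
W=np.zeros(d.shape+(3,)); W[d>0]=world("top",d); z=W[...,2]
q=W[(W[...,0]>.3)&(W[...,0]<.52)&(abs(W[...,1])<.2)&(z>.14)&(z<.25)]
print(len(q),np.percentile(q,[1,50,99],axis=0))
save("held.png",p,k=1.5)
E
```

```text
time_s: 6.95
tcp_pos: [0.4557, -0.0239, 0.2111]
eef_rot: [180.0, 0.0, -65.1]
contact_force: [0.6, 0.7, -3.1]
gripper_width: 0.0217
gripper_force: 50.0
time_s: 7.7
tcp_pos: [0.4573, 0.0037, 0.2113]
eef_rot: [180.0, -0.0, -92.0]
contact_force: [-0.2, 0.1, -3.3]
gripper_width: 0.0216
gripper_force: 50.0
[0.45737426 0.0037375  0.21131831] [ 1.79990762e+02 -1.34864672e-03 -9.20061168e+01] [ 2.52581169e+01  2.39799039e-01 -2.68372485e+01 -3.40605840e-03
 -6.29317818e+01 -2.72626837e+01]
1200 [[ 0.43798226 -0.17196125  0.19488415]
 [ 0.4754118  -0.11964304  0.19864699]
 [ 0.50657991  0.18234785  0.20194143]]
```

View pics/held.png

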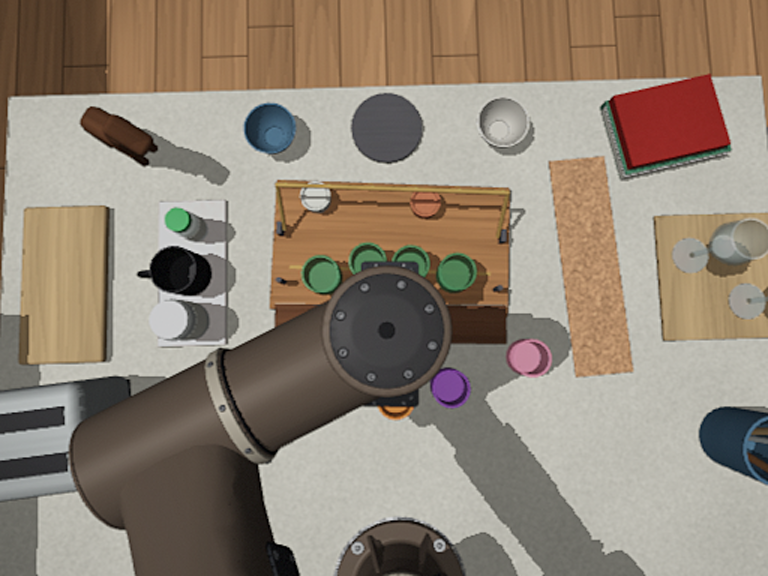

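```bash
cat > edge.py <<'E'
from rect import *
def edge(p,d,zt,x0,x1):
    # front/back edges of dark blade in color rectified at its top plane zt
    im=rectify(p,"top",zt,x0,x1,-.21,.21,2000).astype(int); g=im.max(2); return im,g
E
python3 - <<'E'
from rect import *
p,d=imaging.capture("top")
W=np.zeros(d.shape+(3,)); W[d>0]=world("top",d); m=(W[...,2]>.185)&(W[...,2]<.215)&(W[...,0]>.4)&(W[...,0]<.54)&(abs(W[...,1])<.23)
q=W[m]
f=[];b=[]
for y in np.arange(-.168,.18,.006):
    if -.07<y<.12: continue
    s=q[abs(q[:,1]-y)<.003]
    if len(s)>5: f.append((y,s[:,0].max(),s[:,0].min(),np.median(s[:,2])))
f=np.array(f); A=np.polyfit(f[:,0],f[:,1],1); print(np.degrees(np.arctan(A)),A,"front"); 
r_=f[f[:,0]<0]; B=np.polyfit(r_[:,0],r_[:,2],1);print("back",B); print(np.round(f[::3],4)); print("ends",q[:,1].min(),q[:,1].max())
im=rectify(p,"top",.199,.42,.54,-.21,.21,1800); save("edge.png",im)
E
```

```text
[ 1.95033746 26.63823571] [0.03405296 0.50159766] front
back [0.02807127 0.44189553]
[[-0.168   0.4951  0.4372  0.1984]
 [-0.15    0.4956  0.4376  0.1983]
 [-0.132   0.4962  0.4382  0.1982]
 [-0.114   0.4992  0.4387  0.1986]
 [-0.096   0.4997  0.4392  0.1986]
 [ 0.132   0.5062  0.499   0.1989]
 [ 0.15    0.5065  0.4901  0.1988]
 [ 0.168   0.5071  0.4815  0.1992]]
ends -0.17374001782361598 0.18519264460328158
```

View pics/edge.png

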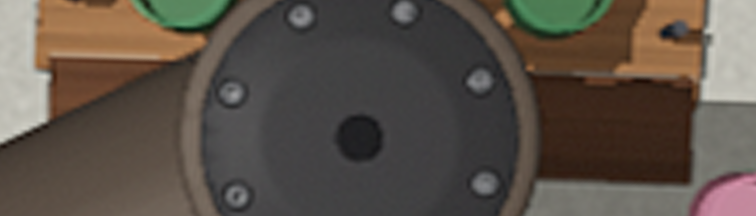

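Run:
```python
from rect import *
p,d=imaging.capture("top")
W=np.zeros(d.shape+(3,)); W[d>0]=world("top",d)
for u,v in [(70,290),(90,290),(110,285),(100,300),(140,270),(180,240),(258,220),(10,280),(20,300),(30,270)]: print(u,v,np.round(W[v,u],3),p[v,u])
```

```text
70 290 [0.385 0.219 0.631] [86 75 65]
90 290 [0.385 0.195 0.634] [97 86 75]
110 285 [0.39  0.172 0.636] [107  95  84]
100 300 [0.374 0.183 0.636] [109  97  86]
140 270 [0.406 0.138 0.636] [109  96  85]
180 240 [0.438 0.094 0.63 ] [92 80 69]
258 220 [0.458 0.004 0.652] [32 31 34]
10 280 [0.342 0.584 0.192] [52 52 53]
20 300 [0.296 0.561 0.19 ] [164 167 167]
30 270 [0.363 0.539 0.191] [187 192 191]
```

```bash
python3 -m handwheel '[[1,0,0.3,0,-1.7],[1,0,0.5,-3,-1.7],[1,0,0.5,-5,-1.7],[1,0,0.5,-5,-1.7]]'; python3 -c "
from h import *
print(get_state()['joints'])"
```

```text
time_s: 8.35
tcp_pos: [0.4565, 0.0087, 0.1603]
eef_rot: [179.8, -0.1, -93.8]
contact_force: [0.2, -0.3, -1.8]
gripper_width: 0.022
gripper_force: 50.0
[ 2.59179109e+01  3.10165670e+00 -3.11886911e+01 -1.52425026e-02
 -5.58880356e+01 -2.97103216e+01]
```

```bash
python3 -m handwheel '[[1,0,0,-3,0],[1,0,0,-6,0],[1,0,0,-8,0],[1,0,0,-9.5,0],[1,0,0,-10.5,0],[1,0,0,-10.5,0],[1,0,0,-10.5,0]]'
python3 - <<'E'
from rect import *
p,d=imaging.capture("scene"); save("low.png",p,(130,90,400,290),2.5)
print(get_state()["tcp_pos"])
E
```

```text
time_s: 9.22
tcp_pos: [0.4581, 0.0092, 0.0571]
eef_rot: [-179.9, 0.0, -93.7]
contact_force: [-0.3, 0.6, -2.8]
gripper_width: 0.0221
gripper_force: 50.0
[0.45806306 0.00917738 0.05715374]
```

View pics/low.png

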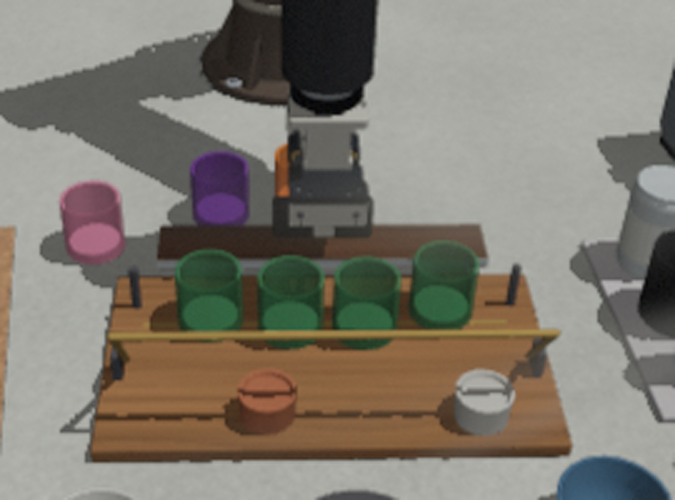

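```bash
python3 -m handwheel '[[1,1,-0.06,-0.2,0],[1,1.6,-0.1,-0.2,0],[1,2.1,-0.13,-0.2,0],[1,2.6,-0.17,-0.2,0],[1,3.1,-0.2,-0.2,0],[1,3.6,-0.23,-0.2,0],[1,4.1,-0.26,-0.2,0],[1,4.6,-0.29,-0.2,0]]'
python3 -m handwheel '[[1,0.5,-0.03,0,0],[1,1,-0.06,0,0],[1,1.5,-0.1,0,0],[1,2,-0.13,0,0],[1,2.4,-0.15,0,0],[1,2.6,-0.17,0,0],[1,2.7,-0.17,0,0],[1,2.7,-0.17,0,0]]'
cat > tum.py <<'E'
from rect import *
O=np.array([.6113,.001]); a=np.radians(-3.65); X=np.array([np.cos(a),np.sin(a)]); Y=np.array([-X[1],X[0]])
def tb(w): q=np.asarray(w)-O; return round(q@X*1000,1),round(q@Y*1000,1)
def tumblers():
    out=[]
    for n in("top","scene"):
        p,d=imaging.capture(n)
        for o in finder.cut_out(n,"tumbler0"):
            q=world(n,d,o["region"]); q=q[(q[:,2]>.08)&(q[:,2]<.098)&(q[:,0]>.5)]
            if o["region"].sum()<2000 and len(q)>30:
                (c,rr)=cv2.minEnclosingCircle((q[:,:2]*1000).astype(np.float32)); print(n,tb(np.array(c)/1000),round(rr,1),round(np.median(q[:,2]),3))
    s=get_state(); print("tcp",tb(s["tcp_pos"][:2]),s["tcp_pos"][2],s["eef_rot"][2],s["contact_force"],s["time_s"])
    return p
E
python3 - <<'E'
from tum import *
p=tumblers(); save("pushed.png",p,(130,90,400,290),2.5)
E
```

```text
time_s: 10.28
tcp_pos: [0.5034, 0.0059, 0.0542]
eef_rot: [180.0, -0.0, -93.8]
contact_force: [-1.9, 0.2, -2.2]
gripper_width: 0.0217
gripper_force: 50.0
time_s: 11.28
tcp_pos: [0.528, 0.0035, 0.0538]
eef_rot: [179.7, -0.1, -93.8]
contact_force: [-9.1, 0.0, 3.1]
gripper_width: 0.022
gripper_force: 50.0
top (np.float64(-5.3), np.float64(-115.6)) 33.9 0.086
top (np.float64(-3.4), np.float64(119.8)) 33.2 0.086
scene (np.float64(-4.4), np.float64(116.4)) 35.0 0.087
scene (np.float64(-4.4), np.float64(36.2)) 36.1 0.087
scene (np.float64(-6.2), np.float64(-118.2)) 34.6 0.087
scene (np.float64(-4.6), np.float64(-36.4)) 34.9 0.087
tcp (np.float64(-83.2), np.float64(-2.8)) 0.05381131659827833 -93.80074891589739 [-9.25558875  0.01762827  2.64269283] 11.475
```

View pics/pushed.png

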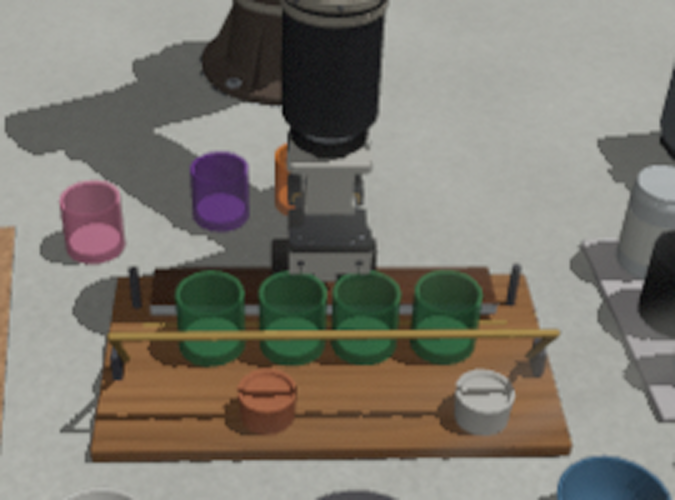

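```bash
python3 -m handwheel '[[1,0.15,-0.01,0,0.3],[1,0.3,-0.02,0,0.3],[1,0.45,-0.03,0,0.3],[1,0.45,-0.03,0,0.3],[1,0.45,-0.03,0,0.3]]'
python3 - <<'E'
from tum import *
tumblers()
E
```

```text
time_s: 12.1
tcp_pos: [0.5328, 0.0032, 0.0538]
eef_rot: [179.8, -0.1, -93.5]
contact_force: [-7.3, 0.3, 2.0]
gripper_width: 0.0217
gripper_force: 50.0
top (np.float64(2.3), np.float64(121.1)) 33.3 0.086
top (np.float64(0.3), np.float64(-114.9)) 34.0 0.086
scene (np.float64(0.1), np.float64(-37.1)) 35.0 0.087
scene (np.float64(-0.8), np.float64(-119.1)) 35.1 0.087
scene (np.float64(0.6), np.float64(117.2)) 35.0 0.086
scene (np.float64(-0.0), np.float64(37.0)) 35.3 0.087
tcp (np.float64(-78.5), np.float64(-2.8)) 0.05377313999948352 -93.50413164617576 [-8.61760503 -0.68603874  1.40596507] 12.3
```

```bash
python3 -m handwheel '[[1,-0.5,0.03,0,0],[1,-1.5,0.1,0,0],[1,-3,0.19,0,0],[1,-5,0.32,0,0],[1,-7,0.45,0,0],[1,-8,0.5,1,0],[1,-8,0.5,5,0],[1,-8,0.5,10,0]]'
python3 -m handwheel '[[1,0,0,5,10],[1,0,-4,7,20],[1,1,-9,7,30],[1,3,-14,7,40],[1,5,-19,7,50],[1,7,-24,7,60],[1,9,-29,7,70],[1,11,-34,7,80]]'
python3 -m handwheel '[[1,1.5,-6,0,10],[1,1.5,-6.6,0,13],[1,1.5,-6.6,0,13],[1,1.5,-6.6,0,13]]'
```

```text
time_s: 13.3
tcp_pos: [0.4542, 0.0089, 0.1558]
eef_rot: [180.0, -0.0, -93.4]
contact_force: [1.8, 0.2, -1.6]
gripper_width: 0.022
gripper_force: 50.0
time_s: 14.3
tcp_pos: [0.5654, -0.3328, 0.2253]
eef_rot: [180.0, -0.1, -13.5]
contact_force: [0.7, -0.5, -2.8]
gripper_width: 0.0219
gripper_force: 50.0
time_s: 14.8
tcp_pos: [0.5799, -0.3962, 0.225]
eef_rot: [180.0, -0.0, -0.9]
contact_force: [-1.0, 0.3, -2.8]
gripper_width: 0.0217
gripper_force: 50.0
```

```bash
python3 -m handwheel '[[1,0.2,-0.2,-5,0.5],[1,0.2,-0.2,-10,0.5],[1,0.2,-0.2,-14,0.5],[1,0.2,-0.2,-17,0.5],[1,0.2,-0.2,-18.3,0.5],[1,0.2,-0.2,-18.9,0.5],[1,0.2,-0.2,-19.1,0.5],[1,0.2,-0.2,-19.2,0.5]]'
python3 -m handwheel '[[1,0,0,0,0],[1,0,0,0,0]]'
```

```text
time_s: 15.8
tcp_pos: [0.5827, -0.3992, 0.0336]
eef_rot: [180.0, -0.1, -0.4]
contact_force: [0.6, 1.1, -3.2]
gripper_width: 0.0216
gripper_force: 50.0
time_s: 16.05
tcp_pos: [0.5821, -0.3991, 0.0329]
eef_rot: [180.0, -0.0, -0.4]
contact_force: [-0.1, -0.1, -2.7]
gripper_width: 0.0219
gripper_force: 50.0
```

```bash
python3 -m handwheel '[[1,0,0,-0.1,0],[1,0,0,-0.15,0],[1,0,0,-0.15,0],[0,0,0,-0.15,0],[0,0,0,-0.15,0],[0,0,0,-0.15,0],[0,0,0,-0.15,0],[0,0,0,-0.15,0]]'
python3 -m handwheel '[[0,0,0,0,0],[0,0,0,0,0],[0,0,0,3,0],[0,0,0,8,0],[0,0,0,14,0],[0,0,0,20,0],[0,0,0,20,0]]'
python3 - <<'E'
from tum import *
p,d=imaging.capture("top")
im=rectify(p,"top",.02,.34,.82,-.48,-.28,1000)
save("laid.png",np.hstack([im,rectify(p,"top",.018,.44,.8,-.25,.25,1000)[:480] if 0 else cv2.copyMakeBorder(rectify(p,"top",.018,.44,.8,-.25,.25,1000),0,120,0,0,cv2.BORDER_CONSTANT)]))
E
```

```text
time_s: 17.05
tcp_pos: [0.582, -0.399, 0.0308]
eef_rot: [-180.0, 0.0, -0.4]
contact_force: [-0.4, -0.1, -0.5]
gripper_width: 0.0662
gripper_force: 0.0
time_s: 17.92
tcp_pos: [0.5844, -0.4004, 0.238]
eef_rot: [179.7, -0.6, -0.4]
contact_force: [-0.5, -0.2, -1.0]
gripper_width: 0.0878
gripper_force: 0.0Traceback (most recent call last):
  File "<stdin>", line 4, in <module>
    return _nx.concatenate(arrs, 1, dtype=dtype, casting=casting)
           ~~~~~~~~~~~~~~~^^^^^^^^^^^^^^^^^^^^^^^^^^^^^^^^^^^^^^^
ValueError: all the input array dimensions except for the concatenation axis must match exactly, but along dimension 0, the array at index 0 has size 479 and the array at index 1 has size 480
```

```bash
python3 - <<'E'
from tum import *
p,d=imaging.capture("top")
A=rectify(p,"top",.02,.34,.82,-.48,-.28,1000); B=rectify(p,"top",.018,.44,.8,-.25,.25,1000)
im=np.zeros((480,700,3),np.uint8); im[:A.shape[0],:A.shape[1]]=A; im[:B.shape[0],200:200+B.shape[1]]=B; save("laid.png",im)
E
python3 -m handwheel '[[1,2,6,0,-3],[1,4,11,0,-3],[1,6,16,0,-3],[1,8,21,0,-3],[1,10,26,0,-3],[1,12,31,0,-3],[1,14,36,0,-3],[1,15.7,39.3,0,-3]]' 20
python3 -m handwheel '[[1,0,0,0,0],[1,0,0,0,0],[1,0,0,0,0]]'
```

```text
time_s: 19.02
tcp_pos: [0.7387, -0.0035, 0.2285]
eef_rot: [180.0, 0.2, -3.3]
contact_force: [0.3, -0.2, -0.2]
gripper_width: 0.0133
gripper_force: 0.0
time_s: 19.4
tcp_pos: [0.7384, -0.007, 0.2304]
eef_rot: [180.0, 0.1, -3.5]
contact_force: [0.4, 0.1, 0.3]
gripper_width: 0.0003
gripper_force: 0.0
```

View pics/laid.png

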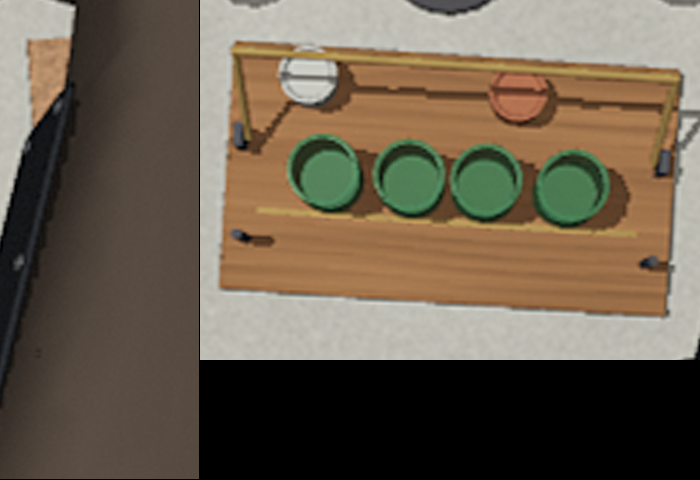

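Run:
```python
from tum import *
tumblers()
for n in("scene","top"):
    p,d=imaging.capture(n)
    for o in finder.cut_out(n,"straightedge")[:1]:
        w=world(n,d,o["region"]); b=w[(w[:,2]>.01)&(w[:,2]<.03)&(w[:,1]<-.3)]; print(n,len(b),np.percentile(b,[1,50,99],axis=0).round(3).tolist(),"z slope",np.linalg.lstsq(np.c_[b[:,:2],np.ones(len(b))],b[:,2],rcond=None)[0].round(3))
A=rectify(p,"top",.02,.34,.82,-.48,-.28,1000); save("laid2.png",A)
```

```text
top (np.float64(-0.8), np.float64(119.7)) 33.1 0.086
top (np.float64(0.4), np.float64(-33.7)) 33.7 0.087
top (np.float64(-0.1), np.float64(38.6)) 33.5 0.087
scene (np.float64(-0.9), np.float64(36.1)) 35.3 0.087
scene (np.float64(0.0), np.float64(-118.5)) 35.7 0.087
scene (np.float64(0.5), np.float64(116.8)) 34.5 0.087
scene (np.float64(0.1), np.float64(-34.4)) 35.9 0.087
tcp (np.float64(127.7), np.float64(0.4)) 0.23116235817424235 -3.4522967197173338 [-0.14534029  0.37891698  0.32366436] 19.6
scene 2316 [[0.41, -0.412, 0.011], [0.642, -0.377, 0.021], [0.762, -0.352, 0.027]] z slope [-0.003 -0.033  0.011]
top 2473 [[0.406, -0.408, 0.011], [0.575, -0.375, 0.018], [0.759, -0.349, 0.026]] z slope [-0.    -0.015  0.012]
```

View pics/laid2.png

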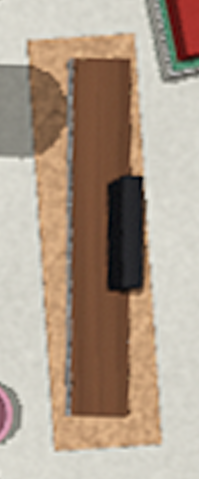

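```bash
python3 -m handwheel '[[1,0,0,-4,0],[1,0,0,-8,0],[1,0,0,-11,0],[1,0,0,-11.9,0],[1,-1,0.06,-11.9,0],[1,-2,0.13,-11.9,0],[1,-3,0.19,-11.9,0],[1,-4,0.26,-11.9,0]]'
python3 -m handwheel '[[1,-1.2,0.08,0,0],[1,-2.4,0.15,0,0],[1,-3.6,0.23,0,0],[1,-4.8,0.31,0,0],[1,-5.7,0.36,0,0],[1,-6.6,0.42,0,0],[1,-7.4,0.47,0,0],[1,-8,0.51,0,0]]'
```

```text
time_s: 20.8
tcp_pos: [0.699, -0.0031, 0.1135]
eef_rot: [-180.0, -0.2, -3.4]
contact_force: [2.3, -0.6, 1.2]
gripper_width: 0.0003
gripper_force: 1.0
time_s: 21.8
tcp_pos: [0.6184, 0.0018, 0.1119]
eef_rot: [180.0, 0.0, -3.4]
contact_force: [-0.2, -0.3, -1.6]
gripper_width: 0.0002
gripper_force: 0.1
```

```bash
python3 -m handwheel '[[1,-0.8,0.05,0,0],[1,-1.6,0.1,0,0],[1,-2.4,0.15,0,0],[1,-3.2,0.2,0,0],[1,-3.2,0.2,2,0],[1,-3.2,0.2,6,0],[1,-3.2,0.2,10,0],[1,-3.2,0.2,12,0]]'
python3 -m handwheel '[[1,0,0,6,0],[1,0,6,6,0],[1,0,12,6,0],[1,0,18,6,0],[1,0,24,6,0],[1,0,24,6,0],[1,0,24,6,0]]'
python3 - <<'E'
from tum import *
p=tumblers(); save("bail.png",p,(130,90,400,290),2.5)
d=imaging.capture("scene")[1]; w=world("scene",d)
for o in finder.cut_out("scene","bail_bar")[:1]:
    q=world("scene",d,o["region"]); print(o["p"],o["pixel"],np.percentile(q,[5,50,95],axis=0).round(3).tolist(),tb(np.median(q,0)[:2]))
E
```

```text
time_s: 22.8
tcp_pos: [0.5875, 0.0039, 0.2345]
eef_rot: [-180.0, -0.2, -3.4]
contact_force: [-0.1, 0.1, -0.3]
gripper_width: 0.0005
gripper_force: 0.0
time_s: 23.68
tcp_pos: [0.5865, 0.2439, 0.2916]
eef_rot: [180.0, 0.0, -3.3]
contact_force: [-0.5, -0.6, -0.6]
gripper_width: 0.0004
gripper_force: 0.0
top (np.float64(0.4), np.float64(-115.1)) 33.9 0.086
top (np.float64(-0.1), np.float64(119.8)) 33.9 0.087
top (np.float64(-1.3), np.float64(37.3)) 33.1 0.086
top (np.float64(-0.9), np.float64(-33.1)) 32.9 0.086
scene (np.float64(0.7), np.float64(-121.0)) 36.3 0.088
scene (np.float64(-0.6), np.float64(35.5)) 35.0 0.087
scene (np.float64(-1.1), np.float64(-37.5)) 35.9 0.087
scene (np.float64(-1.1), np.float64(116.7)) 35.8 0.087
tcp (np.float64(-39.6), np.float64(239.6)) 0.29221798736116206 -3.4728542837717735 [ 0.15221839 -0.83253324 -0.15714535] 23.875
0.66 [238.6, 194.8] [[0.534, -0.2, 0.041], [0.558, -0.051, 0.075], [0.644, 0.201, 0.081]] (np.float64(-50.2), np.float64(-55.1))
```

View pics/bail.png

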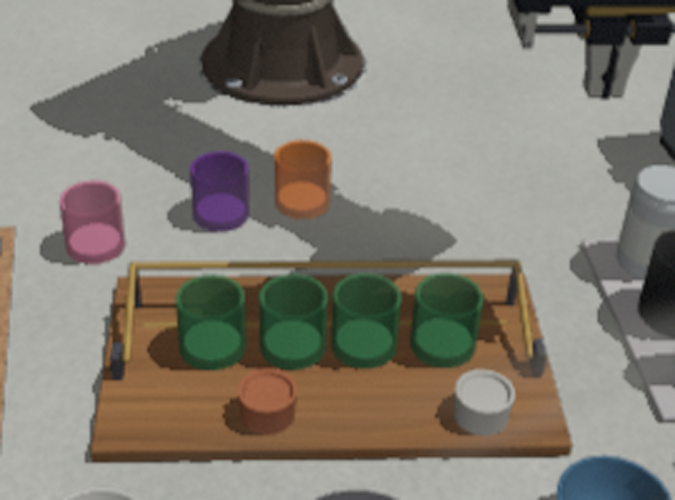

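The bail lies across the front on both stop pins, at (135,265) and (518,265), and all four tumblers are on the line. I'll check the bar's height before handing in.

Run:
```python
from tum import *
for n in("top","scene"):
    p,d=imaging.capture(n); w=world(n,d); q=w[:,:2]-O; x,y=q@X,q@Y
    m=(x>-.085)&(x<-.045)&(abs(y)<.185)&(w[:,2]>.05)&(w[:,2]<.15); print(n,m.sum(),np.median(w[m,2]),np.median(x[m]))
```

```text
top 409 0.0759214933580895 -0.06372019794112431
scene 431 0.0780242119562989 -0.0630246670102794
```

Bar top is at 76–78 mm and x = -63.5 mm. Closed should give 78 mm and -64 mm, so the bail is down.

```bash
python3 -c "
from plant import r
print(r.close_job())"
```

```text
the job is handed in; nothing more can be done
None
```

I handed the job in at about 24 s: camera checks put all four tumblers upright within about 1 mm of the line, the straightedge flat on its mat and the bail down on its stops, but `r.close_job()` returned no verdict.

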